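# Clamp the well-plate carrier under the twin-screw bar

### The arm

A 6-joint arm with a two-finger parallel gripper is mounted at the origin on the work surface. World frame = base frame: x ahead of the robot, y to its left, z up, the work surface at z = 0. Lengths are in m, angles in rad, forces in N, time in s.
With the tool pointing down it reaches from about 0.375 to 0.9 m from the base axis. Payload 3.1 kg.
Tool frame: the origin (TCP) lies between the finger pads; the fingertips stand 11 mm ahead of it and the grasp point (between the pads) lies 8 mm behind it; z points along the fingers, y is the direction in which the jaws open and shut (so a half turn about z gives the same grasp; the last joint's range is limited). The gripper opens to 85 mm and grips with 20 to 120 N. Pads are 22 mm wide; open, the fingers measure 114 mm over their backs; the gripper's body (76 mm by 85 mm) begins 54 mm behind the grasp point. The pads swing forward as they close: fully open they stand 13 mm farther back than shut.
Start: joints at [-1.389, 0.527, 1.433, -0, 1.181, -0.178], TCP at [0.22, -0.585, 0.242] pointing down, gripper open.
Joint ranges: [-3.08, 3.08], [-0.75, 2.2], [0.22, 2.44], [-1.43, 4.57], [0, 2.65], [-2.85, 2.85]. Speed limits (rad/s): [2.79, 2.79, 3.14, 3.14, 3.14, 3.14].

### API

Orientations are given as a unit quaternion [x, y, z, w].
In Python, from station import manip gives the robot as it stands. The module is installed in compiled form; this text tells all that it offers.
- The arm moves only by the tool arm_command, never from a script. Its argument "rows" is a list of rows, each a list of 3 entries, a list of its own where there are three numbers: the shift along the world's x, y, z in mm, then the turn about the world's z in rad, then the closure, from -1 (fully open) to 1 (shut), so that 0 is half open. A call has 1 to 12 rows; each row shifts and turns the commanded pose from where the row before left it; what a row does not reach is not made up. A row lasts 1/8 s, in which the tool goes at most 62.5 mm and 10.7 degrees, less where a joint would pass 70% of its speed; a pose out of reach is approached as far as the arm can. A call with a gripper value outside its range is refused whole. The fingers move at their own pace and stop on an object; "squeeze" is the grip in N (left out, the last holds). Time passes only in rows, so rows that do not move let the fingers close. It gives the time, the measured TCP pose, the force and the opening at its end, in the units of the state.
- manip.sense(): the state, without advancing time (a new reading comes with each control period).
- manip.snapshot(name): name is "scene" or "top" or "wrist"; returns the picture (420x560x3 uint8, blue, green, red); there is no depth.
- manip.get_calibration(name): a dict with "fovy" (degrees; the focal length in pixels is half the picture's height over the tangent of half this angle, whatever the lens; pixels are square), "cx", "cy" (the principal point, pixels), "R" (3x3) and "t" (3): a world point X has camera coordinates R X + t. Camera axes: x right, y down, z forward; pixel columns grow to the right and rows downward; lengths in m; the calibration is good to about 2 mm. The wrist camera is an equidistant fisheye: a pixel r from the principal point sees the ray r / f radians off the axis. A picture is of the moment at which its call begins: read the wrist's pose just before it. get_calibration takes no time and is no camera call; for the wrist camera it gives the pose at the moment of the call.
- manip.sign_off(): hands the job in, once; it reports no verdict.
The state is a dict: "t": time; "q": joint angles; "qd": joint speeds; "tau": joint torques, N m; "tcp_pos": TCP position; "tool_rot": TCP orientation; "force": force on the tool from outside, world axes, zero at the start; "ft_torque": the same for the moment, N m; "finger_gap": opening from 0.0 (shut) to 1.0 (fully open).
Only numpy, scipy, OpenCV 4.12 (cv2) and the standard library are available. Lean on these libraries where they do the work, as an engineer would, in place of code of your own. Each camera call takes 0.05 s, during which the arm holds its last target.

### The job

Push the well-plate carrier along its rail by the orange tab until it clicks into the detent under the bridge, and let go of it. Then wind the two black knobs clockwise in turn, a little at a time, neither screw ever getting more than a quarter turn ahead of the other, until both have come firmly up against their stops and the blue bar clamps the plate squarely. Leave everything else where it stands.

Things in the scene. Friction and masses are not known exactly. Their poses are not given: they have to be found in the camera images.
- press: Fixed white press, base plate 250 x 460 x 12 mm. Origin on the table under the middle of the bridge; x runs along the bridge from near to far knob, y along the rail the way the carrier is pushed, z up. Bridge 226 mm along x, 44 mm along y, top at z = 112 mm, columns at x = +-104 mm. Rail from y = -240 mm to an end stop at y = +114 mm; before that, at y = 0, two sprung balls form the detent.
- carrier: Loose aluminium carrier, about 0.35 kg, 96 mm (x) by 150 mm (y), in the rail, with a white well plate; origin at the centre of its underside, 18 mm above the table, axes as the press. Plate top 28 mm above it. Starts 75 to 110 mm before the detent; at y = 0 in the press frame the balls drop into its side notches and pull it true over the last 2 mm. Takes about 1 to 8 N to push.
- tab (a point): Centre of the top of the carrier's upright orange tab, 73 mm above the table, 98 mm behind the carrier's origin (press -y). The tab is 14 mm thick along x, 24 mm along y and 44 mm high: pinch it or push it.
- knob_near: Black knob on the bridge on the near screw (press x = -75 mm, y = 0). Origin on its axis 113 mm above the table. Flange 44 mm across, 8 mm high; on it a bar grip 42 mm long along the knob's own x, 14 mm thick along its y, up to 38 mm above the origin. Clockwise from above lowers the near end of the bar 2.5 mm/rad. Stays put; takes 0.06 to 0.1 N m; starts 2.2 to 2.8 rad before its firm stop.
- knob_far: The same knob on the far screw (press x = +75 mm, y = 0), for the far end of the bar (it may lean a degree or so). It starts 2.2 to 2.8 rad before its stop, seldom as much as the other. Each knob's own x starts 0 to 0.6 rad clockwise of the press x; with both knobs' x parallel the bar is square. At a stop the torque jumps well above 0.25 N m and the knob turns no farther.
- bar: Blue clamp bar 182 x 30 x 18 mm below the bridge, carried by the two screws 150 mm apart; origin at its centre, axes as the press when it is square. It leans along x when one screw is ahead: a lead of a quarter turn leans it by 0.026 rad.
- foot_near: Sprung foot under the bar, 36 mm to the near side of its centre: an orange rod with a black rubber disc 18 mm across, origin at the centre of its underside. It meets the plate while the bar is being lowered and then gives, up to about 3 mm, pressing with some 10 N when the screws are at their stops.
- foot_far: The same foot 36 mm to the far side of the bar's centre.
- objective: Bystander: brass objective lens 34 mm across, 40 mm high, standing on the far corner at the end-stop (+y) end of the press's base plate.
- oil_jar: Bystander: amber jar 26 mm across, 45 mm high, on the near corner at the +y end of the press's base plate.
- slide_box: Bystander: blue slide box 100 x 85 x 35 mm.
- petri: Bystander: clear dish 90 mm across, 16 mm high.
- tip_box: Bystander: green tip box with clear lid, 120 x 80 x 61 mm.
- spray: Bystander: white bottle 60 mm across, 150 mm high.
- driver: Bystander: screwdriver 170 mm long lying on the table.
Mind the look-alikes: they are no part of the job. What is meant by the carrier is not purple or red, and is the larger of those in its own colour.

How it is judged:
On the way:
1. the carrier is in the detent and let go, within 3 mm, with the feet of the bar not yet on it (y of carrier in the frame of press between -0.003 and 0.003 m and contact force between each of the fingers, foot_near, foot_far and carrier below 0.3 N), for 0.3 s.
At the end, for the whole second after the job is handed in: the carrier rests in the detent within 3 mm, each foot presses the plate with more than 8 N (10 N with the screws at their stops), and the bar is square within 0.006 rad (y of carrier in the frame of press between -0.003 and 0.003 m and contact force between each of foot_near, foot_far and carrier above 8 N and angle between the z axis of bar and the z axis of press, either way round below 0.006 rad and linear speed of carrier below 0.01 m/s); the robot touches nothing.
It fails at once if the bar leans more than 0.031 rad (one screw well over a quarter turn ahead) (angle between the z axis of bar and the z axis of press, either way round above 0.031 rad).
It fails at once if a bystander is moved by more than 30 mm (distance of any of objective, oil_jar, slide_box, petri, tip_box, spray, driver from where it was at the start of the episode above 0.03 m).
It also fails if it takes over 72 s, if anything falls off the work surface, if the arm or the gripper's body presses on something with over 40 N, if the wrist force passes 120 N, or if a joint passes its speed limit or range.

## Working session

There is one attempt and no reset: what is moved stays moved. The work goes in short steps, Python scripts to look and compute and a tool call to move; the robot and the scene stay as the last step left them, time stands still between calls to the robot, and variables do not carry over. Pictures are saved under pics/ and viewed, and the job is handed in when it is done.

Besides the shell and the picture viewer there is one more tool, called after ">>>" in YAML: its name, and indented under it one key for each argument. arm_command: Moves the arm, as the interface text tells. Its arguments: {"type":"object","properties":{"rows":{"type":"array","items":{"type":"array"}},"squeeze":{"type":"number"}},"required":["rows"]}

```bash
mkdir -p pics; ls; python3 - <<'E'
from station import manip
import cv2
s=manip.sense(); print(s)
for n in ["scene","top","wrist"]:
    print(n,manip.get_calibration(n))
    cv2.imwrite(f"pics/{n}0.png",manip.snapshot(n))
E
```

```text
pics
{'t': 0.0, 'q': array([-1.38949589e+00,  5.28450836e-01,  1.43390667e+00, -2.12986589e-05,
        1.18136419e+00, -1.78503451e-01]), 'qd': array([ 2.34664875e-04,  1.49353277e-03, -1.37600030e-03, -1.15546748e-03,
       -8.72626841e-05, -6.41453297e-04]), 'tau': array([-6.39396676e-04, -4.42356133e+01, -1.78025401e+01, -3.52345714e-04,
        8.33424594e-03,  1.18461384e-05]), 'tcp_pos': array([ 0.21995131, -0.58428605,  0.2413416 ]), 'tool_rot': array([ 9.83859960e-01,  1.78936990e-01, -1.13363630e-05, -1.06450347e-03]), 'force': array([-0.43795839, -0.03372572,  0.41377098]), 'ft_torque': array([-0.03025539, -0.04144481,  0.01304141]), 'finger_gap': 0.9970222903055332}
scene {'fovy': 50.17100998144739, 'cx': 286.2273857971464, 'cy': 215.18888203364241, 'R': array([[ 0.03154505,  0.99950003,  0.00214272],
       [ 0.58221971, -0.01663273, -0.81286134],
       [-0.8124193 ,  0.02688929, -0.5824533 ]]), 't': array([-0.02339095, -0.24406527,  1.63095876])}
top {'fovy': 43.524173531684795, 'cx': 279.25701693615287, 'cy': 213.63941319117845, 'R': array([[ 0.01547652, -0.99947442,  0.02848446],
       [-0.98358216, -0.02034069, -0.1793109 ],
       [ 0.17979605, -0.0252417 , -0.98338001]]), 't': array([-0.04074564,  0.54917572,  1.3591938 ])}
wrist {'fovy': 65.70646984690485, 'cx': 282.4208900558143, 'cy': 211.93242386376724, 'R': array([[ 0.35183512, -0.93606101, -0.00135542],
       [-0.90394074, -0.34013751,  0.25922503],
       [-0.24311147, -0.08997925, -0.965816  ]]), 't': array([-0.62449116, -0.03350969,  0.37827102])}
```

View pics/scene0.png

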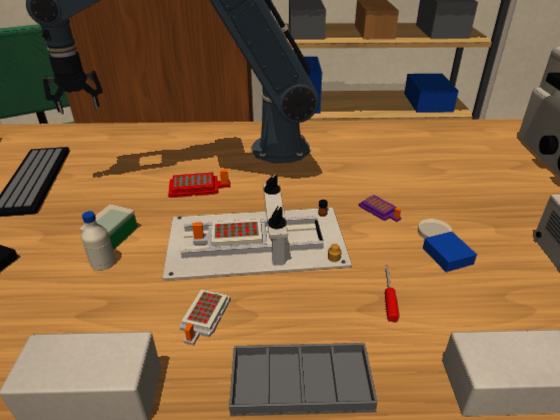

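View pics/top0.png

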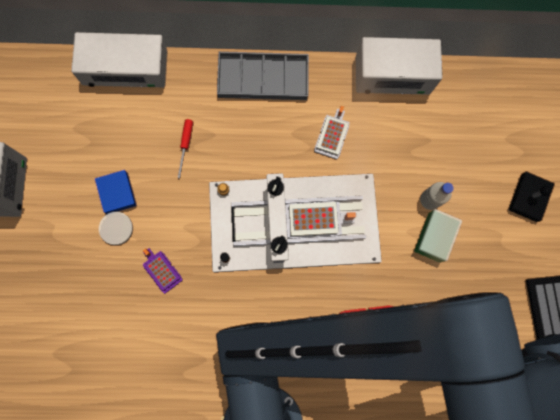

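View pics/wrist0.png

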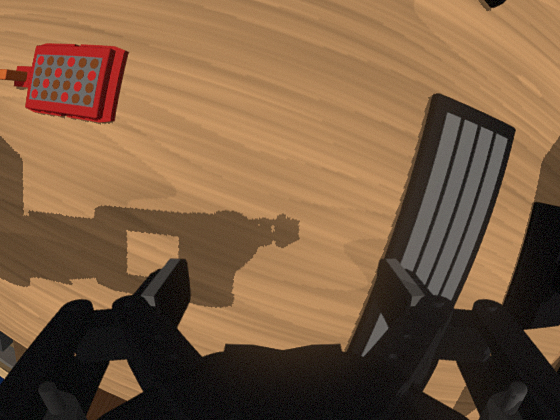

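The top picture shows four carriers: white in the rail (314,218), a small white one (332,136), purple (162,270) and red (~365,310, under the arm). The one in the rail is the larger white/aluminium one with its tab at (350,216), so it fits the description. I'll confirm it in an enlarged crop.

```bash
python3 - <<'E'
import cv2
a=cv2.imread("pics/top0.png")
cv2.imwrite("pics/top0c.png",cv2.resize(a[165:280,200:390],None,fx=4.2,fy=4.2,interpolation=cv2.INTER_CUBIC))
a=cv2.imread("pics/scene0.png")
cv2.imwrite("pics/scene0c.png",cv2.resize(a[165:285,155:355],None,fx=4,fy=4,interpolation=cv2.INTER_CUBIC))
E
```

```text
(no output)
```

View pics/top0c.png

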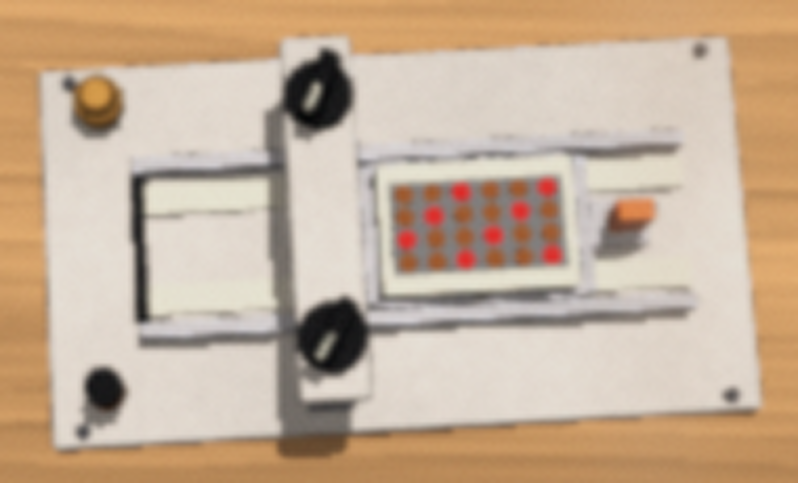

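View pics/scene0c.png

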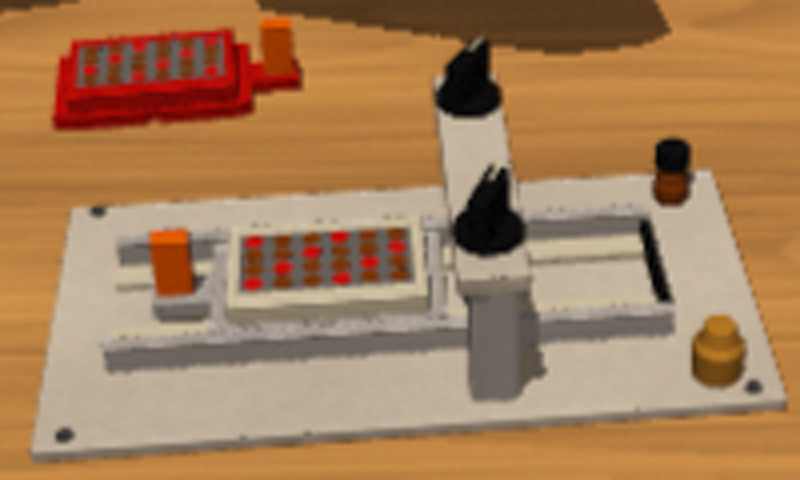

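```bash
cat > h.py <<'E'
import numpy as np, cv2
from station import manip
from scipy.optimize import least_squares
from scipy.spatial.transform import Rotation as Ro
def proj(n,X,c=None):
    c=c or manip.get_calibration(n); X=np.atleast_2d(X)
    p=X@np.array(c["R"]).T+c["t"]; f=210/np.tan(np.radians(c["fovy"])/2)
    if n=="wrist":
        r=np.hypot(p[:,0],p[:,1]); th=np.arctan2(r,p[:,2]); k=f*th/np.maximum(r,1e-9)
    else: k=f/p[:,2]
    return np.c_[c["cx"]+k*p[:,0],c["cy"]+k*p[:,1]]
def onz(n,uv,z,c=None):
    c=c or manip.get_calibration(n); f=210/np.tan(np.radians(c["fovy"])/2)
    R=np.array(c["R"]);uv=np.atleast_2d(uv).astype(float)
    d=(uv-[c["cx"],c["cy"]])/f
    if n=="wrist":
        r=np.hypot(*d.T); v=np.c_[d*(np.sin(r)/np.maximum(r,1e-9))[:,None],np.cos(r)]
    else: v=np.c_[d,np.ones(len(d))]
    C=-R.T@c["t"]; w=v@R
    return C+w*((z-C[2])/w[:,2])[:,None]
def press2w(P,X):
    X=np.atleast_2d(X).astype(float); c,s=np.cos(P[2]),np.sin(P[2])
    return np.c_[P[0]+c*X[:,0]-s*X[:,1],P[1]+s*X[:,0]+c*X[:,1],X[:,2]]
E
cat > fit.py <<'E'
from h import *
def up(p,f,o): return (np.array(p,float)+.5)/f-.5+o
T=up([(40,72),(727,38),(760,408),(55,450),(282,40),(348,38),(372,400),(303,404)],4.2,[200,165])
XT=np.array([(125,230,12),(125,-230,12),(-125,-230,12),(-125,230,12),(113,22,112),(113,-22,112),(-113,-22,112),(-113,22,112)])/1e3
S=up([(75,207),(710,172),(787,405),(33,455)],4,[155,165])
XS=np.array([(-125,-230,12),(-125,230,12),(125,230,12),(125,-230,12)])/1e3
f=lambda P:np.r_[(proj("top",press2w(P,XT))-T).ravel(),(proj("scene",press2w(P,XS))-S).ravel()]
r=least_squares(f,[.55,0,0],x_scale=[.1,.1,.1],loss='soft_l1')
print(r.x); print(np.round(f(r.x).reshape(-1,2),1).tolist())
np.save("P.npy",r.x);P=r.x
def w2p(w): return press2w([0,0,-P[2]],w-np.array([P[0],P[1],0]))
print("tab top press",w2p(onz("top",up([(635,211)],4.2,[200,165]),.073)), w2p(onz("scene",up([(169,235)],4,[155,165]),.073)))
print("tab w",onz("top",up([(635,211)],4.2,[200,165]),.073))
print("knobs pred",press2w(P,[[-.075,0,.113],[.075,0,.113]]))
print("knob flange", w2p(onz("top",up([(333,338),(318,94)],4.2,[200,165]),.121)))
print("scene", w2p(onz("scene",up([(469,98),(490,232)],4,[155,165]),.117)))
E
python3 fit.py
```

```text
[ 0.53484876 -0.07081815  0.07443372]
[[-1.4, 0.1], [-0.5, -0.1], [-0.1, 0.7], [-1.7, 0.4], [17.5, -1.1], [18.6, -1.4], [18.8, -0.9], [17.9, -0.9], [-0.0, -1.1], [1.5, -1.8], [1.6, -3.1], [0.2, -2.2]]
tab top press [[ 0.00035943 -0.14917466  0.073     ]] [[ 0.00439136 -0.15030451  0.073     ]]
tab w [[ 0.54630058 -0.21955303  0.073     ]]
knobs pred [[ 0.46005643 -0.07639553  0.113     ]
 [ 0.60964109 -0.06524078  0.113     ]]
knob flange [[-0.07509041  0.04716873  0.121     ]
 [ 0.07503261  0.04750914  0.121     ]]
scene [[-0.06817465  0.04659431  0.117     ]
 [ 0.0812353   0.04711562  0.117     ]]
```

The base plate is off-centre by about 47 mm in y, so I'll refit with that offset free.

```bash
python3 - <<'E'
s=open('fit.py').read()
s=s.replace("f=lambda P:np.r_[(proj(\"top\",press2w(P,XT))-T).ravel(),(proj(\"scene\",press2w(P,XS))-S).ravel()]",
'''o=np.array([0,1,0]);mT=(XT[:,2]<.05)[:,None]*o
f=lambda P:np.r_[(proj("top",press2w(P,XT+P[3]*mT))-T).ravel(),.5*(proj("scene",press2w(P,XS+P[3]*o))-S).ravel()]''').replace("[.55,0,0],x_scale=[.1,.1,.1]","[.55,0,0,0],x_scale=[.1]*4")
open('fit.py','w').write(s)
E
python3 fit.py
```

```text
[ 0.53180245 -0.02420525  0.07568653 -0.04931401]
[[-0.5, -0.1], [0.3, -0.4], [0.9, 0.4], [-0.7, 0.3], [-0.6, -0.3], [0.6, -0.7], [0.4, -0.1], [-0.6, -0.0], [-0.5, -0.5], [0.3, -0.9], [0.3, -1.5], [-0.4, -1.0]]
tab top press [[-0.00031446 -0.19588479  0.073     ]] [[ 0.00371605 -0.19701969  0.073     ]]
tab w [[ 0.54630058 -0.21955303  0.073     ]]
knobs pred [[ 0.45701717 -0.02987632  0.113     ]
 [ 0.60658774 -0.01853418  0.113     ]]
knob flange [[-0.07551827  0.00055296  0.121     ]
 [ 0.07460506  0.0007053   0.121     ]]
scene [[-6.86032304e-02 -3.01145274e-05  1.17000000e-01]
 [ 8.08072545e-02  3.04007971e-04  1.17000000e-01]]
```

>>> arm_command:
  rows:
    - [[30,35,0],0.13,-1]
    - [[35,40,0],0.13,-1]
    - [[35,40,0],0.13,-1]
    - [[35,40,0],0.13,-1]
    - [[35,40,0],0.13,-1]
    - [[35,40,0],0.13,-1]
    - [[35,40,0],0.13,-1]
    - [[35,40,0],0.13,-1]
    - [[35,35,0],0.13,-1]
    - [[16,16,-40],0.12,-1]
    - [[0,0,0],0,-1]
  squeeze: 40

```text
t: 1.52
tcp_pos: [0.5449, -0.2162, 0.1993]
tool_rot: [0.678, 0.735, -0.001, -0.004]
force: [0.8, -0.3, -0.8]
finger_gap: 1.001
```

```bash
cat > look.py <<'E'
from h import *
import sys
n=sys.argv[1]; cams=sys.argv[2:]
s=manip.sense(); print(s['t'],s['q'].round(3),s['tcp_pos'].round(4),s['tool_rot'].round(4),s['force'].round(2),s['ft_torque'].round(3),round(float(s['finger_gap']),3))
R=Ro.from_quat(s['tool_rot']).as_matrix();print("jaw ang",np.arctan2(R[1,1],R[0,1]).round(4))
import pickle
for c in cams:
    cal=manip.get_calibration(c); im=manip.snapshot(c)
    cv2.imwrite(f"pics/{c}{n}.png",im); pickle.dump(cal,open(f"pics/{c}{n}.pkl","wb"))
E
python3 look.py 1 wrist
```

```text
1.525 [-0.568  0.53   1.57   0.     1.048 -0.65 ] [ 0.5449 -0.2162  0.1993] [ 6.778e-01  7.353e-01 -7.000e-04 -3.700e-03] [ 0.78 -0.34 -0.77] [ 0.006 -0.036 -0.016] 1.001
jaw ang 0.0814
```

View pics/wrist1.png

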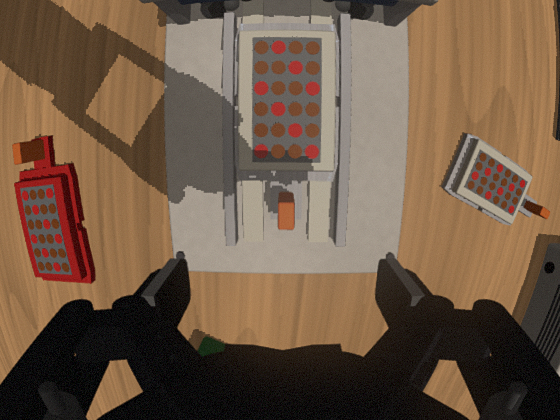

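The tab is at (286,210) and the plate in the rail at (287,100). I'll compare the predicted projections with what the wrist camera shows.

```bash
python3 - <<'E'
from h import *
import pickle
P=np.load("P.npy");cal=pickle.load(open("pics/wrist1.pkl","rb"));im=cv2.imread("pics/wrist1.png")
y=-.196
pts=press2w(P,[[a,y+b,.073] for a,b in [(-.007,-.012),(.007,-.012),(.007,.012),(-.007,.012)]])
uv=proj("wrist",pts,cal);print(uv)
x0,y0,k=236,160,8
c=cv2.resize(im[160:240,236:336],None,fx=k,fy=k,interpolation=cv2.INTER_CUBIC)
for u in uv: cv2.circle(c,tuple(int(v) for v in ((u-[x0,y0]+.5)*k)),4,(255,0,0),1)
cv2.imwrite("pics/w1c.png",c[:600])
E
```

```text
[[276.6050585  225.5904312 ]
 [293.43845653 225.70452567]
 [293.85359017 197.47848104]
 [276.63076858 197.36025388]]
```

View pics/w1c.png

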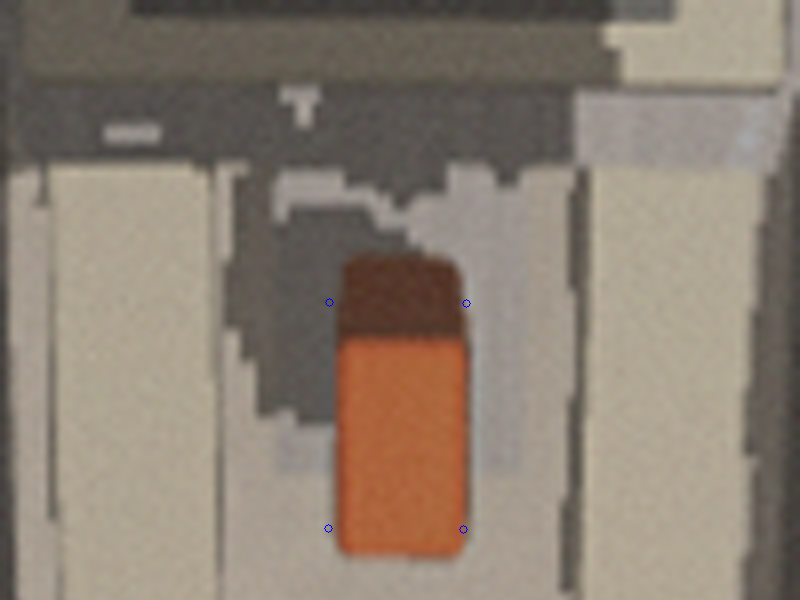

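>>> arm_command:
  rows:
    - [[2,-6,-40],-0.005,-0.5]
    - [[0,0,-40],0,-0.5]
    - [[0,0,-40],0,-0.5]
    - [[0,0,-25],0,-0.5]
    - [[0,0,0],0,-0.5]
    - [[0,0,0],0,1]
    - [[0,0,0],0,1]
    - [[0,0,0],0,1]
    - [[0,0,0],0,1]
  squeeze: 30

```text
t: 2.7
tcp_pos: [0.5487, -0.2256, 0.0588]
tool_rot: [0.68, 0.733, -0.0, 0.001]
force: [-1.4, 0.6, 6.8]
finger_gap: 0.158
```

```bash
python3 look.py 2 wrist scene
```

```text
2.7 [-5.780e-01  7.410e-01  1.646e+00 -1.000e-03  7.520e-01 -6.520e-01] [ 0.5487 -0.2256  0.0588] [ 6.802e-01  7.330e-01 -1.000e-04  1.200e-03] [-1.36  0.62  6.84] [-0.091  0.251  0.056] 0.158
jaw ang 0.0746
```

View pics/wrist2.png

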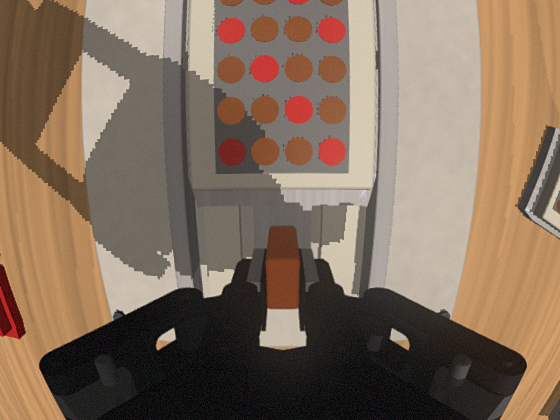

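The pads hold the tab (gap 0.158, about 13 mm). Now I push along the rail.

>>> arm_command:
  rows:
    - [[-0.5,7,0],0,1]
    - [[-0.8,11,0],0,1]
    - [[-0.8,11,0],0,1]
    - [[-0.8,11,0],0,1]
    - [[-0.8,11,0],0,1]
    - [[-0.8,11,0],0,1]
    - [[-0.8,11,0],0,1]
    - [[-0.8,9,0],0,1]
    - [[-0.4,6,0],0,1]
    - [[0,0,0],0,1]

```text
t: 4.05
tcp_pos: [0.5424, -0.138, 0.0588]
tool_rot: [0.68, 0.733, -0.0, 0.002]
force: [-2.5, -3.1, 6.9]
finger_gap: 0.159
```

```bash
python3 look.py 3 wrist top scene; python3 - <<'E'
import cv2
a=cv2.imread("pics/top3.png")
cv2.imwrite("pics/top3c.png",cv2.resize(a[165:280,200:390],None,fx=4.2,fy=4.2,interpolation=cv2.INTER_CUBIC))
E
```

```text
4.05 [-0.448  0.714  1.734 -0.002  0.691 -0.522] [ 0.5424 -0.138   0.0588] [ 6.799e-01  7.333e-01 -2.000e-04  1.700e-03] [-2.45 -3.13  6.93] [-0.437  0.383  0.101] 0.159
jaw ang 0.0754
```

View pics/wrist3.png

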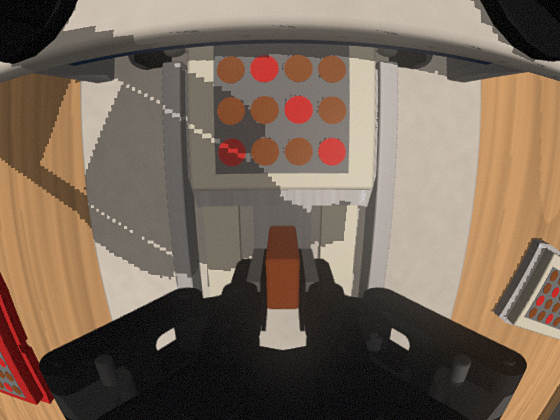

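View pics/top3c.png

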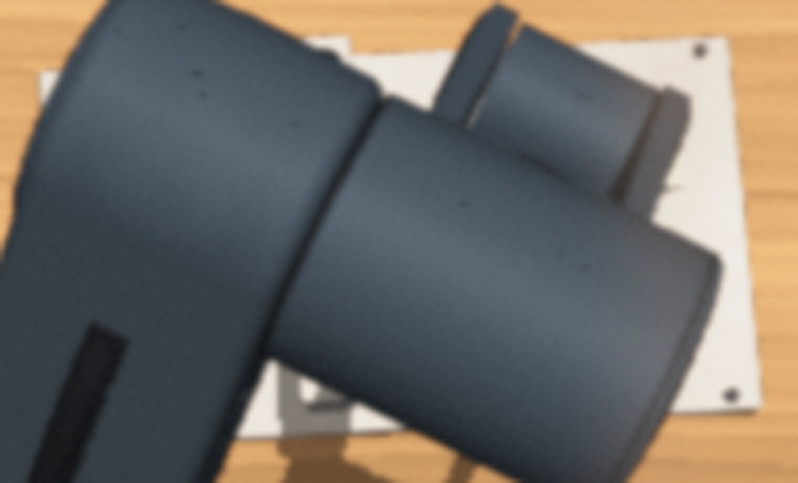

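>>> arm_command:
  rows:
    - [[-0.2,3,0],0,1]
    - [[-0.2,3,0],0,1]
    - [[0,0,0],0,1]

```text
t: 4.58
tcp_pos: [0.5421, -0.1326, 0.0588]
tool_rot: [0.68, 0.733, -0.0, 0.002]
force: [-2.3, -5.2, 7.2]
finger_gap: 0.162
```

>>> arm_command:
  rows:
    - [[-0.1,1.5,0],0,1]
    - [[0,0,0],0,1]

```text
t: 4.82
tcp_pos: [0.542, -0.1313, 0.0588]
tool_rot: [0.68, 0.733, -0.001, 0.002]
force: [-1.7, -5.2, 7.0]
finger_gap: 0.155
```

>>> arm_command:
  rows:
    - [[-0.1,1.5,0],0,1]
    - [[0,0,0],0,1]

```text
t: 5.08
tcp_pos: [0.5418, -0.1296, 0.0588]
tool_rot: [0.68, 0.733, -0.0, 0.002]
force: [-1.6, -4.6, 7.3]
finger_gap: 0.155
```

>>> arm_command:
  rows:
    - [[-0.1,1.5,0],0,1]
    - [[0,0,0],0,1]

```text
t: 5.32
tcp_pos: [0.5416, -0.1276, 0.0588]
tool_rot: [0.68, 0.733, -0.0, 0.002]
force: [-0.9, -3.8, 8.2]
finger_gap: 0.16
```

>>> arm_command:
  rows:
    - [[-0.1,1,0],0,1]
    - [[0,0,0],0,1]

```text
t: 5.58
tcp_pos: [0.5416, -0.1267, 0.0588]
tool_rot: [0.68, 0.733, -0.0, 0.002]
force: [-1.9, -4.1, 7.7]
finger_gap: 0.156
```

>>> arm_command:
  rows:
    - [[-0.1,1,0],0,1]
    - [[0,0,0],0,1]

```text
t: 5.82
tcp_pos: [0.5415, -0.1263, 0.0588]
tool_rot: [0.68, 0.733, -0.001, 0.002]
force: [-2.2, -5.7, 7.7]
finger_gap: 0.158
```

>>> arm_command:
  rows:
    - [[-0.1,1,0],0,1]
    - [[0,0,0],0,1]

```text
t: 6.08
tcp_pos: [0.5415, -0.1259, 0.0588]
tool_rot: [0.68, 0.733, -0.001, 0.002]
force: [-2.2, -7.2, 6.7]
finger_gap: 0.16
```

```bash
python3 look.py 4 scene; python3 - <<'E'
import cv2
a=cv2.imread("pics/scene4.png")
cv2.imwrite("pics/scene4c.png",cv2.resize(a[165:285,155:355],None,fx=4,fy=4,interpolation=cv2.INTER_CUBIC))
E
```

```text
6.075 [-0.428  0.711  1.744 -0.005  0.683 -0.5  ] [ 0.5415 -0.1259  0.0588] [ 0.6797  0.7335 -0.0008  0.0024] [-2.21 -7.16  6.72] [-1.044  0.534  0.142] 0.16
jaw ang 0.0761
```

View pics/scene4c.png

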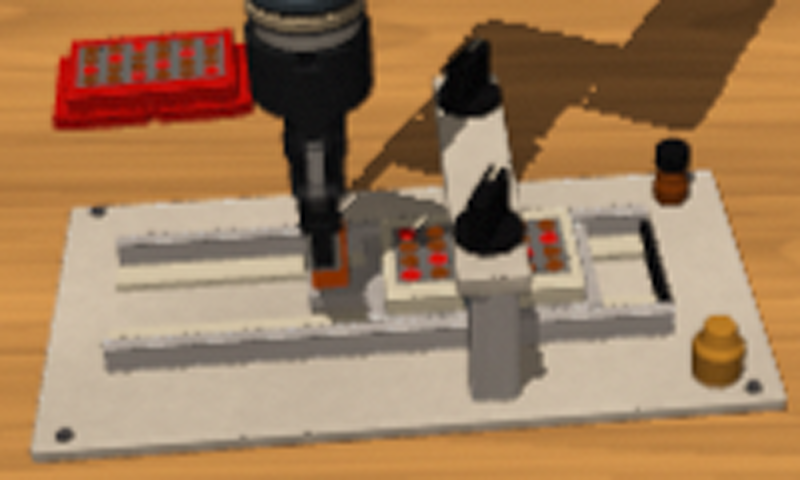

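The force dropped while the carrier jumped 2 mm for a 1.5 mm command, and it has stiffened since, so it is probably in the detent. I'll release, rise and check.

>>> arm_command:
  rows:
    - [[0.1,-1.5,0],0,1]
    - [[0,0,0],0,1]

```text
t: 6.38
tcp_pos: [0.5414, -0.1259, 0.0588]
tool_rot: [0.68, 0.733, -0.0, 0.001]
force: [-1.8, -2.2, 7.4]
finger_gap: 0.16
```

>>> arm_command:
  rows:
    - [[0,0,0],0,-0.3]
    - [[0,0,0],0,-0.3]
    - [[0,0,0],0,-0.3]
    - [[0,0,30],0,-0.3]
    - [[0,0,50],0,-0.3]
    - [[0,0,60],0,-0.3]
    - [[0,0,0],0,-0.3]

```text
t: 7.25
tcp_pos: [0.5438, -0.1261, 0.202]
tool_rot: [0.68, 0.733, 0.002, 0.005]
force: [0.0, 0.4, -0.5]
finger_gap: 0.647
```

```bash
python3 look.py 5 wrist scene; python3 - <<'E'
from h import *
import pickle
P=np.load("P.npy");cal=pickle.load(open("pics/wrist5.pkl","rb"));im=cv2.imread("pics/wrist5.png")
# tab + base pred
for y in(-.098,):
  pts=press2w(P,[[a,y+b,.073] for a,b in [(-.007,-.012),(.007,-.012),(.007,.012),(-.007,.012)]])
  uv=proj("wrist",pts,cal);print(uv)
x0,y0=236,150;k=8
c=cv2.resize(im[150:225,236:336],None,fx=k,fy=k,interpolation=cv2.INTER_CUBIC)
for u in uv: cv2.circle(c,tuple(int(v) for v in ((u-[x0,y0]+.5)*k)),4,(255,0,0),1)
cv2.imwrite("pics/w5c.png",c)
E
```

```text
7.25 [-0.428  0.486  1.651  0.     0.993 -0.502] [ 0.5438 -0.1261  0.202 ] [0.6803 0.7329 0.0018 0.0053] [ 0.01  0.4  -0.52] [0.023 0.009 0.056] 0.647
jaw ang 0.0744
[[267.37644136 214.01445126]
 [284.19810375 213.94570051]
 [284.18910688 185.56824524]
 [267.00037794 185.64585018]]
```

View pics/wrist5.png

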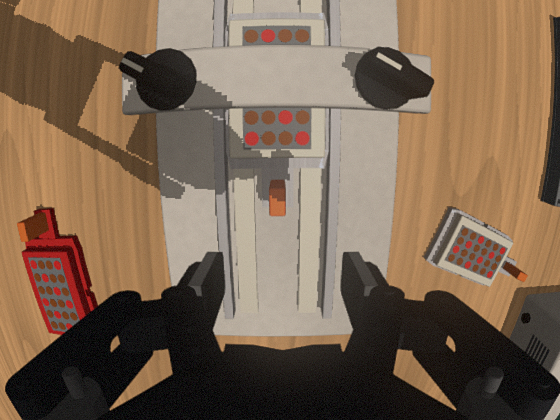

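View pics/w5c.png

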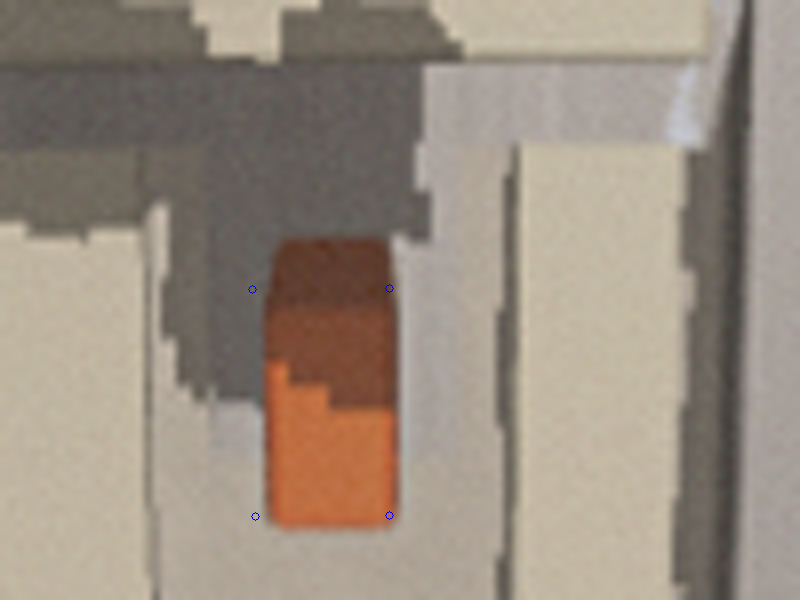

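```bash
python3 - <<'E'
from h import *
import pickle
P=np.load("P.npy");cal=pickle.load(open("pics/wrist5.pkl","rb"));im=cv2.imread("pics/wrist5.png")
print(-np.array(cal["R"]).T@cal["t"])
x0,y0=110,40;k=5
for nm,x0 in(("n",110),("f",330)):
  c=cv2.resize(im[30:130,x0:x0+120],None,fx=6,fy=6,interpolation=cv2.INTER_CUBIC)
  c=cv2.convertScaleAbs(c,alpha=1.6,beta=15)
  cv2.imwrite(f"pics/w5{nm}.png",c)
a=np.hstack([cv2.imread("pics/w5n.png"),cv2.imread("pics/w5f.png")]);cv2.imwrite("pics/w5nf.png",cv2.resize(a,(800,333)))
E
```

```text
[ 0.53769931 -0.06056428  0.33342884]
```

View pics/w5nf.png

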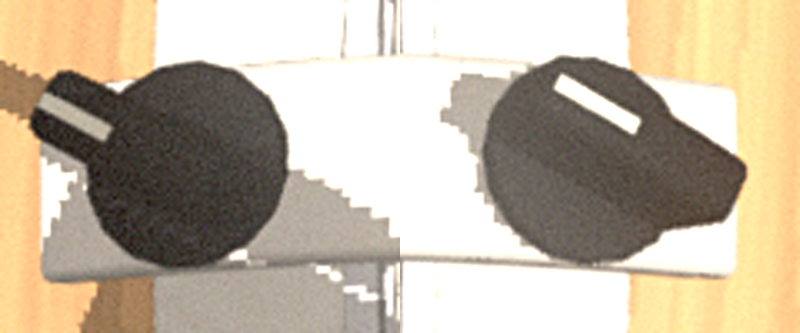

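```bash
python3 - <<'E'
from h import *
import pickle
P=np.load("P.npy");cal=pickle.load(open("pics/wrist5.pkl","rb"))
def w2p(w): return press2w([0,0,-P[2]],w-np.array([P[0],P[1],0]))
n=np.array([(42,98),(108,135)])/3.3333+[110,30]
f=(np.array([(558,80),(637,128)])-[400,0])/3.3333+[330,30]
for q in(n,f):
    w=onz("wrist",q,.151,cal); p=w2p(w);d=p[1]-p[0];print(w.round(4).tolist(),p.round(4).tolist(),"press ang",np.arctan2(d[1],d[0]),"len",np.linalg.norm(d))
# bridge corners z .112 predicted
print(proj("wrist",press2w(P,[[-.113,-.022,.112],[.113,-.022,.112],[-.113,.022,.112],[.113,.022,.112]]),cal))
# flange centres at z .121
n=np.array([[188,163]])/3.3333+[110,30]; f=(np.array([[583,160]])-[400,0])/3.3333+[330,30]
for q in(n,f): print("flange",w2p(onz("wrist",q,.121,cal)))
E
```

```text
[[0.441, -0.0231, 0.151], [0.4552, -0.0308, 0.151]] [[-0.0904, 0.008, 0.151], [-0.0769, -0.0008, 0.151]] press ang -0.5736404677800925 len 0.016122346092811348
[[0.5902, -0.0135, 0.151], [0.6053, -0.0197, 0.151]] [[0.0591, 0.0063, 0.151], [0.0736, -0.001, 0.151]] press ang -0.46491608634585385 len 0.01624407609533259
[[119.67205506 112.37675342]
 [431.36935152 110.58556458]
 [119.70583952  54.1270641 ]
 [431.11057375  52.08407632]]
flange [[-0.07215278 -0.00272216  0.121     ]]
flange [[ 0.07338818 -0.00298923  0.121     ]]
```

The carrier reads y ≈ -1 mm, which is consistent with the detent, and it is released. The grips stand about 0.57 rad (near) and 0.46 rad (far) clockwise of press x. Now to the near knob.

>>> arm_command:
  rows:
    - [[-14,15,0],0.16,-0.3]
    - [[-14,16,0],0.17,-0.3]
    - [[-14,16,0],0.17,-0.3]
    - [[-14,16,0],0.17,-0.3]
    - [[-15,16,0],0.17,-0.3]
    - [[-15,16,0],0.16,-0.3]
    - [[0,0,0],0,-0.3]
  squeeze: 60

```text
t: 8.22
tcp_pos: [0.4521, -0.0286, 0.1956]
tool_rot: [0.246, 0.969, 0.0, -0.003]
force: [0.3, -1.5, 0.4]
finger_gap: 0.652
```

```bash
python3 look.py 6 wrist
```

```text
8.225 [-0.311  0.375  1.898  0.     0.875 -1.384] [ 0.4521 -0.0286  0.1956] [ 2.461e-01  9.692e-01  2.000e-04 -3.000e-03] [ 0.3  -1.48  0.41] [-0.024 -0.021  0.008] 0.652
jaw ang 1.0735
```

View pics/wrist6.png

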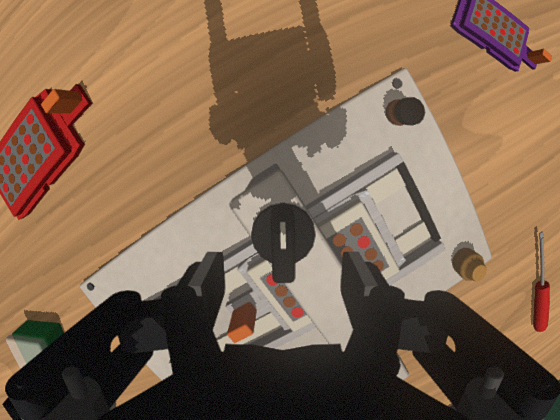

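```bash
python3 - <<'E'
from h import *
import pickle
P=np.load("P.npy");cal=pickle.load(open("pics/wrist6.pkl","rb"));im=cv2.imread("pics/wrist6.png")
c=im[190:290,233:333]
cv2.imwrite("pics/w6c.png",cv2.convertScaleAbs(cv2.resize(c,None,fx=6,fy=6,interpolation=cv2.INTER_CUBIC),alpha=1.6,beta=15))
print("flange",onz("wrist",[(283,235)],.121,cal))
w=onz("wrist",[(283,222),(283,250)],.151,cal);d=w[1]-w[0];print(w,np.arctan2(d[1],d[0]))
# TCP axis: where is tcp (z .14) projected
s=manip.sense();p=s['tcp_pos'].copy()
for z in(.151,.121): p[2]=z;print("tcp proj",proj("wrist",p,cal))
E
```

```text
flange [[ 0.45715412 -0.03145944  0.121     ]]
[[ 0.44135592 -0.02288908  0.151     ]
 [ 0.45631924 -0.03100548  0.151     ]] -0.4970047743055046
tcp proj [[283.11813121 245.30500609]]
tcp proj [[283.10378997 229.50056384]]
```

View pics/w6c.png

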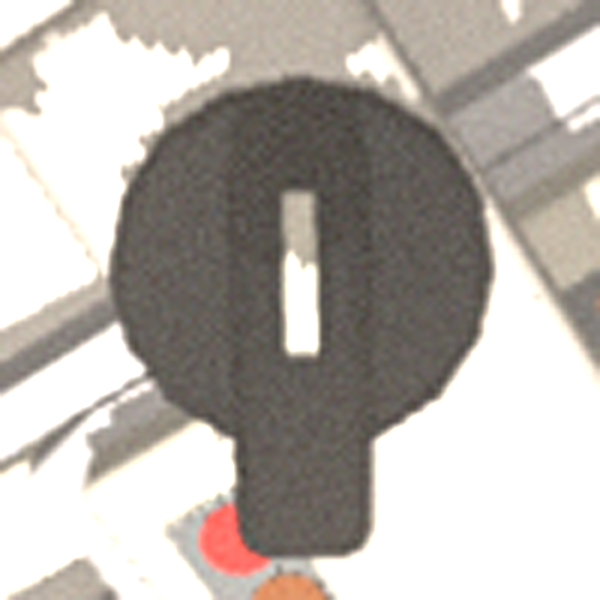

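>>> arm_command:
  rows:
    - [[5,-3,-30],0,-0.3]
    - [[0,0,-29],0,-0.3]
    - [[0,0,0],0,-0.3]
    - [[0,0,0],0,1]
    - [[0,0,0],0,1]
    - [[0,0,0],0,1]
    - [[0,0,0],0,1]
  squeeze: 60

```text
t: 9.15
tcp_pos: [0.4606, -0.033, 0.1394]
tool_rot: [0.246, 0.969, 0.0, 0.001]
force: [-0.4, 1.2, 6.8]
finger_gap: 0.149
```

```bash
python3 look.py 7 wrist
```

```text
9.15 [-3.140e-01  4.850e-01  1.934e+00  1.000e-03  7.190e-01 -1.388e+00] [ 0.4606 -0.033   0.1394] [2.461e-01 9.693e-01 1.000e-04 1.500e-03] [-0.43  1.23  6.82] [ 0.181 -0.048 -0.052] 0.149
jaw ang 1.0735
```

View pics/wrist7.png

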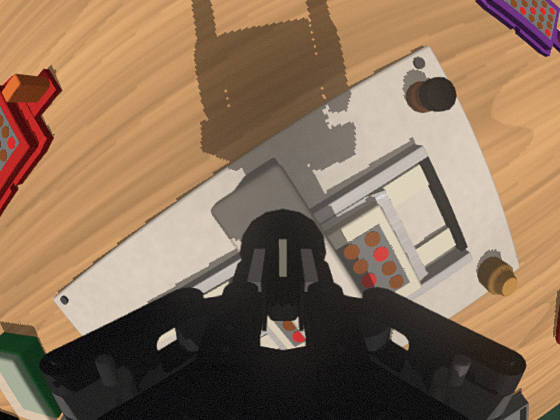

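>>> arm_command:
  rows:
    - [[-3,1.5,0],0,0.2]
    - [[0,0,0],0,1]
    - [[0,0,0],0,1]
    - [[0,0,0],0,1]

```text
t: 9.7
tcp_pos: [0.4562, -0.0307, 0.1385]
tool_rot: [0.246, 0.969, 0.0, -0.001]
force: [-0.9, 4.2, 4.9]
finger_gap: 0.148
```

>>> arm_command:
  rows:
    - [[0,0,0],-0.1,1]
    - [[0,0,0],-0.15,1]
    - [[0,0,0],-0.15,1]
    - [[0,0,0],0,1]

```text
t: 10.2
tcp_pos: [0.4566, -0.0302, 0.1385]
tool_rot: [0.434, 0.901, 0.001, -0.0]
force: [1.0, 6.7, 4.9]
finger_gap: 0.149
```

```bash
python3 look.py 8
```

```text
10.2 [-0.312  0.484  1.943  0.003  0.715 -0.987] [ 0.4566 -0.0302  0.1385] [ 4.345e-01  9.007e-01  9.000e-04 -5.000e-04] [1.03 6.68 4.93] [ 1.059 -0.067 -0.08 ] 0.149
jaw ang 0.6719
```

>>> arm_command:
  rows:
    - [[0,1.5,0],-0.15,1]
    - [[0,0,0],-0.15,1]
    - [[0,0,0],-0.15,1]
    - [[0,0,0],-0.05,1]
    - [[0,0,0],0,1]

```text
t: 10.82
tcp_pos: [0.4573, -0.0298, 0.1385]
tool_rot: [0.643, 0.766, 0.001, 0.0]
force: [2.0, 4.0, 3.6]
finger_gap: 0.153
```

```bash
python3 look.py 9 scene;  python3 - <<'E'
import cv2
a=cv2.imread("pics/scene9.png")
cv2.imwrite("pics/scene9c.png",cv2.resize(a[165:285,155:355],None,fx=4,fy=4,interpolation=cv2.INTER_CUBIC))
E
```

```text
10.825 [-3.100e-01  4.840e-01  1.943e+00  1.000e-03  7.140e-01 -4.850e-01] [ 0.4573 -0.0298  0.1385] [6.430e-01 7.659e-01 5.000e-04 4.000e-04] [2.   4.04 3.58] [ 0.614 -0.108 -0.114] 0.153
jaw ang 0.174
```

View pics/scene9c.png

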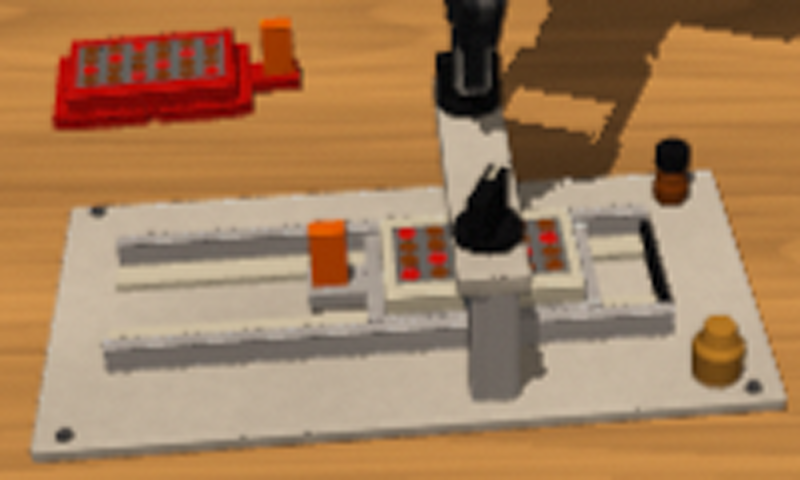

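>>> arm_command:
  rows:
    - [[0,0,0],0,-0.3]
    - [[0,0,0],0,-0.3]
    - [[0,0,0],0,-0.3]
    - [[0,0,50],0,-0.3]
    - [[25,1.5,0],0.17,-0.3]
    - [[25,2,0],0.17,-0.3]
    - [[25,2,0],0.17,-0.3]
    - [[25,2,0],0.17,-0.3]
    - [[25,2,0],0.17,-0.3]
    - [[24,1,0],0.16,-0.3]
    - [[0,0,0],0,-0.3]

```text
t: 12.25
tcp_pos: [0.6069, -0.0197, 0.188]
tool_rot: [0.193, 0.981, -0.0, 0.0]
force: [-0.4, 0.6, 0.3]
finger_gap: 0.651
```

```bash
python3 look.py 10 wrist; cat > crop.py <<'E'
import cv2,sys
n=sys.argv[1];im=cv2.imread(f"pics/wrist{n}.png")
cv2.imwrite(f"pics/w{n}c.png",cv2.convertScaleAbs(cv2.resize(im[180:290,223:343],None,fx=5,fy=5,interpolation=cv2.INTER_CUBIC),alpha=1.6,beta=15))
E
python3 crop.py 10
```

```text
12.25 [-0.216  0.568  1.532 -0.     1.041 -1.399] [ 0.6069 -0.0197  0.188 ] [ 1.927e-01  9.813e-01 -2.000e-04  5.000e-04] [-0.38  0.62  0.27] [0.039 0.004 0.055] 0.651
jaw ang 1.183
```

View pics/w10c.png

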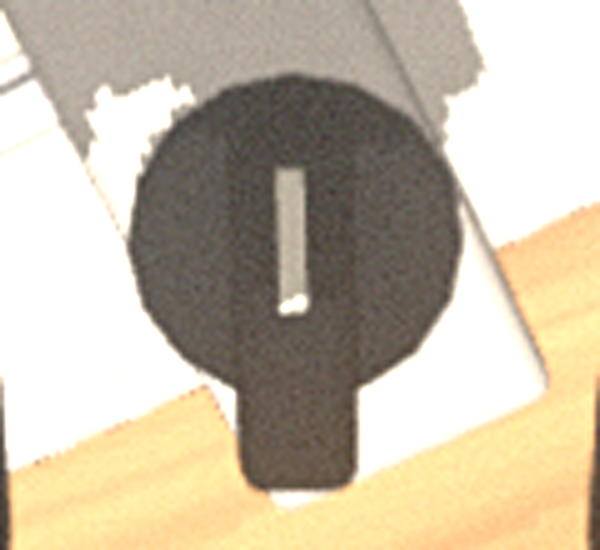

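>>> arm_command:
  rows:
    - [[0,0,-25],0,-0.3]
    - [[0,0,-25],0,-0.3]
    - [[0,0,0],0,0.2]
    - [[0,0,0],0,1]
    - [[0,0,0],0,1]
    - [[0,0,0],0,1]

```text
t: 13.05
tcp_pos: [0.6057, -0.0198, 0.1395]
tool_rot: [0.192, 0.981, -0.0, 0.0]
force: [-1.5, -0.9, 3.1]
finger_gap: 0.15
```

>>> arm_command:
  rows:
    - [[0,0,0],-0.1,1]
    - [[0,0,0],-0.15,1]
    - [[0,0,0],-0.15,1]
    - [[0,0,0],0,1]

```text
t: 13.55
tcp_pos: [0.6059, -0.0195, 0.1394]
tool_rot: [0.383, 0.924, 0.0, 0.001]
force: [-2.8, -0.3, 5.5]
finger_gap: 0.153
```

```bash
python3 look.py 11 wrist
```

```text
13.55 [-0.216  0.632  1.572 -0.     0.937 -1.002] [ 0.6059 -0.0195  0.1394] [3.826e-01 9.239e-01 0.000e+00 5.000e-04] [-2.76 -0.26  5.48] [-0.071  0.425 -0.052] 0.153
jaw ang 0.7855
```

View pics/wrist11.png

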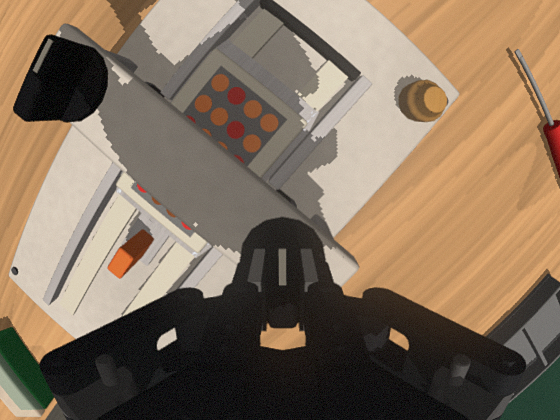

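>>> arm_command:
  rows:
    - [[0,0,0],-0.15,1]
    - [[0,0,0],-0.15,1]
    - [[0,0,0],-0.15,1]
    - [[0,0,0],-0.15,1]
    - [[0,0,0],-0.15,1]
    - [[0,0,0],-0.15,1]
    - [[0,0,0],-0.15,1]
    - [[0,0,0],-0.15,1]
    - [[0,0,0],-0.1,1]
    - [[0,0,0],0,1]

```text
t: 14.85
tcp_pos: [0.6067, -0.0195, 0.1394]
tool_rot: [0.863, 0.505, 0.001, 0.001]
force: [-0.4, -0.3, 5.8]
finger_gap: 0.149
```

```bash
python3 look.py 12
```

```text
14.85 [-0.216  0.632  1.571  0.     0.936  0.297] [ 0.6067 -0.0195  0.1394] [8.634e-01 5.045e-01 1.100e-03 8.000e-04] [-0.36 -0.28  5.76] [-0.034  0.159 -0.007] 0.149
jaw ang -0.5131
```

>>> arm_command:
  rows:
    - [[0,0,0],0,-0.3]
    - [[0,0,0],0,-0.3]
    - [[0,0,0],0,-0.3]
    - [[0,0,50],0,-0.3]
    - [[-25,-1.5,0],0.12,-0.3]
    - [[-25,-2,0],0.12,-0.3]
    - [[-25,-2,0],0.12,-0.3]
    - [[-25,-2,0],0.12,-0.3]
    - [[-25,-2,0],0.12,-0.3]
    - [[-25,-1,0],0.09,-0.3]
    - [[0,0,0],0,-0.3]

```text
t: 16.23
tcp_pos: [0.454, -0.0296, 0.1882]
tool_rot: [0.644, 0.765, -0.0, -0.001]
force: [0.7, 0.4, 0.0]
finger_gap: 0.654
```

```bash
python3 look.py 13 wrist; python3 crop.py 13
```

```text
16.225 [-0.312  0.389  1.903  0.     0.851 -0.484] [ 0.454  -0.0296  0.1882] [ 6.435e-01  7.654e-01 -4.000e-04 -1.000e-03] [0.7  0.41 0.  ] [ 0.008 -0.069 -0.021] 0.654
jaw ang 0.1726
```

View pics/wrist13.png

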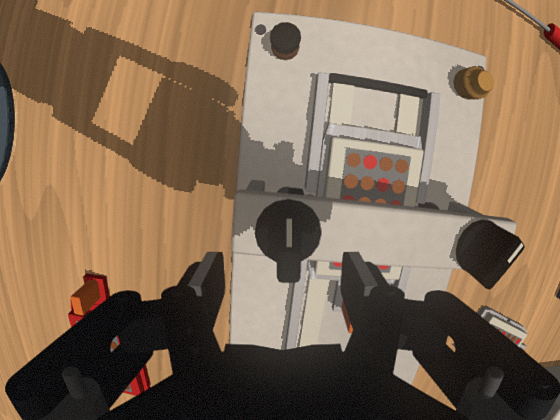

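View pics/w13c.png

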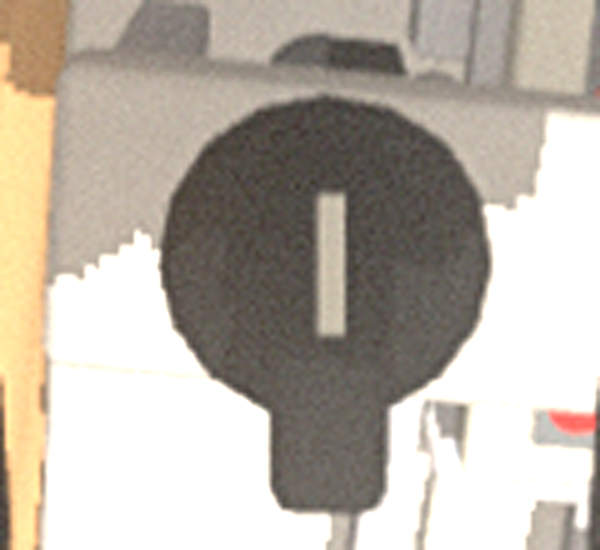

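>>> arm_command:
  rows:
    - [[4,-1,-25],0,-0.3]
    - [[0,0,-25],0,-0.3]
    - [[0,0,0],0,0.2]
    - [[0,0,0],0,1]
    - [[0,0,0],0,1]
    - [[0,0,0],0,1]

```text
t: 17.02
tcp_pos: [0.4579, -0.0315, 0.139]
tool_rot: [0.642, 0.766, -0.002, -0.001]
force: [-4.7, -4.7, 1.1]
finger_gap: 0.151
```

>>> arm_command:
  rows:
    - [[0,0,0],-0.1,1]
    - [[0,0,0],-0.15,1]
    - [[0,0,0],-0.15,1]
    - [[0,0,0],-0.15,1]
    - [[0,0,0],-0.15,1]
    - [[0,0,0],-0.15,1]
    - [[0,0,0],-0.15,1]
    - [[0,0,0],-0.1,1]
    - [[0,0,0],-0.1,1]
    - [[0,0,0],0,1]

```text
t: 18.27
tcp_pos: [0.4576, -0.0314, 0.139]
tool_rot: [0.963, 0.269, -0.002, -0.0]
force: [-5.6, -4.8, 1.6]
finger_gap: 0.149
```

```bash
python3 look.py 14 wrist
```

```text
18.275 [-0.311  0.485  1.937 -0.003  0.723  0.717] [ 0.4576 -0.0314  0.139 ] [ 9.630e-01  2.693e-01 -2.200e-03 -1.000e-04] [-5.62 -4.83  1.56] [-0.691  0.804 -0.06 ] 0.149
jaw ang -1.0254
```

View pics/wrist14.png

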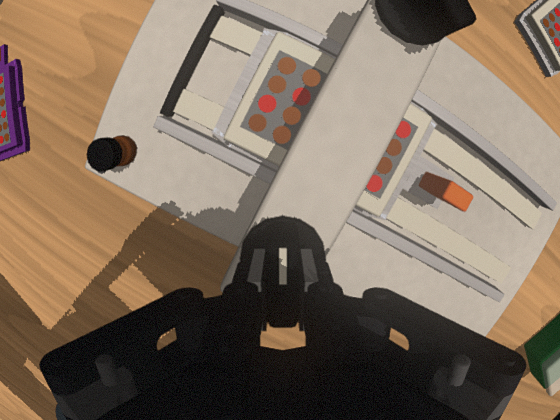

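>>> arm_command:
  rows:
    - [[0,0,0],-0.1,1]
    - [[0,0,0],0,1]

```text
t: 18.58
tcp_pos: [0.4576, -0.0314, 0.139]
tool_rot: [0.975, 0.221, -0.002, 0.0]
force: [-5.3, -3.7, 2.0]
finger_gap: 0.15
```

```bash
python3 look.py 15
```

```text
18.575 [-0.311  0.485  1.937 -0.003  0.723  0.817] [ 0.4576 -0.0314  0.139 ] [ 0.9753  0.2208 -0.0021  0.    ] [-5.29 -3.68  1.97] [-0.707  0.794 -0.066] 0.15
jaw ang -1.1255
```

>>> arm_command:
  rows:
    - [[0,0,0],-0.1,1]
    - [[0,0,0],0,1]

```text
t: 18.82
tcp_pos: [0.4576, -0.0314, 0.139]
tool_rot: [0.984, 0.177, -0.003, 0.001]
force: [-4.8, -2.2, 2.5]
finger_gap: 0.147
```

```bash
python3 look.py 16
```

```text
18.825 [-0.31   0.485  1.937 -0.006  0.723  0.91 ] [ 0.4576 -0.0314  0.139 ] [ 0.9842  0.1768 -0.0025  0.001 ] [-4.83 -2.21  2.5 ] [-0.367  0.849  1.892] 0.147
jaw ang -1.2152
```

>>> arm_command:
  rows:
    - [[0,0,0],-0.1,1]
    - [[0,0,0],0,1]

```text
t: 19.08
tcp_pos: [0.4576, -0.0316, 0.1389]
tool_rot: [0.992, 0.13, -0.003, 0.002]
force: [-3.6, 0.1, 3.2]
finger_gap: 0.15
```

```bash
python3 look.py 17
```

```text
19.075 [-0.31   0.485  1.937 -0.008  0.723  1.007] [ 0.4576 -0.0316  0.1389] [ 0.9915  0.1299 -0.0028  0.0018] [-3.57  0.06  3.21] [-0.194  0.852  3.552] 0.15
jaw ang -1.3103
```

The near knob is at its stop: the torque jumped from ~0.07 to 1.9 and then 3.6 N·m. I'll relax, open, and check its angle before going to the far knob.

>>> arm_command:
  rows:
    - [[0,0,0],0.1,0.5]
    - [[0,0,0],0,-0.3]
    - [[0,0,0],0,-0.3]
    - [[0,0,0],0,-0.3]
    - [[0,0,50],0,-0.3]
    - [[0,0,0],0,-0.3]

```text
t: 19.82
tcp_pos: [0.462, -0.0317, 0.1909]
tool_rot: [0.985, 0.171, 0.003, 0.002]
force: [0.5, 0.1, -0.5]
finger_gap: 0.651
```

```bash
python3 look.py 18 wrist; python3 crop.py 18
```

```text
19.825 [-0.311  0.391  1.888  0.     0.856  0.916] [ 0.462  -0.0317  0.1909] [0.9852 0.1712 0.0033 0.0017] [ 0.52  0.11 -0.51] [0.014 0.014 0.025] 0.651
jaw ang -1.2266
```

View pics/w18c.png

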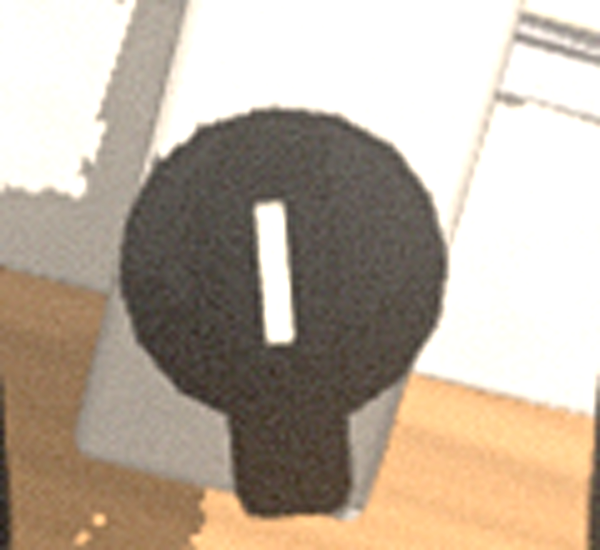

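>>> arm_command:
  rows:
    - [[25,2,0],0.12,-0.3]
    - [[25,2,0],0.12,-0.3]
    - [[25,2,0],0.12,-0.3]
    - [[25,2,0],0.12,-0.3]
    - [[25,2,0],0.12,-0.3]
    - [[20,2,0],0.12,-0.3]
    - [[0,0,0],0,-0.3]

```text
t: 20.75
tcp_pos: [0.605, -0.0189, 0.1868]
tool_rot: [0.862, 0.507, -0.001, -0.0]
force: [0.3, 0.8, -1.2]
finger_gap: 0.649
```

```bash
python3 look.py 19 wrist; python3 crop.py 19
```

```text
20.75 [-0.216  0.568  1.537  0.     1.039  0.292] [ 0.605  -0.0189  0.1868] [ 8.619e-01  5.070e-01 -5.000e-04 -5.000e-04] [ 0.26  0.77 -1.18] [ 0.022  0.024 -0.034] 0.649
jaw ang -0.5073
```

View pics/w19c.png

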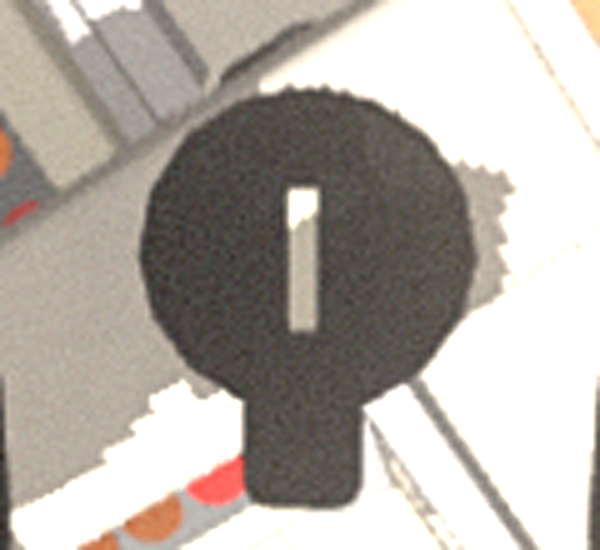

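Aligned with the far knob. I'll grip it and turn 0.4, then small steps.

>>> arm_command:
  rows:
    - [[1,-0.5,-25],0,-0.3]
    - [[0,0,-24],0,-0.3]
    - [[0,0,0],0,0.2]
    - [[0,0,0],0,1]
    - [[0,0,0],0,1]
    - [[0,0,0],0,1]
    - [[0,0,0],-0.1,1]
    - [[0,0,0],-0.15,1]
    - [[0,0,0],-0.15,1]
    - [[0,0,0],0,1]

```text
t: 22.05
tcp_pos: [0.6058, -0.0196, 0.1403]
tool_rot: [0.945, 0.327, 0.0, 0.0]
force: [-3.6, -0.0, 4.7]
finger_gap: 0.149
```

```bash
python3 look.py 20
```

```text
22.05 [-0.216  0.63   1.571 -0.     0.939  0.688] [ 0.6058 -0.0196  0.1403] [9.450e-01 3.271e-01 3.000e-04 4.000e-04] [-3.57 -0.04  4.65] [-0.136  0.214 -0.081] 0.149
jaw ang -0.9043
```

>>> arm_command:
  rows:
    - [[0,0,0],-0.1,1]
    - [[0,0,0],0,1]

```text
t: 22.3
tcp_pos: [0.6058, -0.0197, 0.1403]
tool_rot: [0.96, 0.28, 0.0, 0.0]
force: [-2.5, -0.5, 5.5]
finger_gap: 0.147
```

```bash
python3 look.py 21
```

```text
22.3 [-0.216  0.631  1.571 -0.     0.939  0.788] [ 0.6058 -0.0197  0.1403] [9.601e-01 2.797e-01 3.000e-04 3.000e-04] [-2.54 -0.51  5.51] [-0.155  0.288  0.011] 0.147
jaw ang -1.0038
```

>>> arm_command:
  rows:
    - [[0,0,0],-0.1,1]
    - [[0,0,0],0,1]

```text
t: 22.55
tcp_pos: [0.6059, -0.0197, 0.1403]
tool_rot: [0.973, 0.231, 0.0, 0.0]
force: [-4.1, -0.6, 5.7]
finger_gap: 0.153
```

```bash
python3 look.py 22
```

```text
22.55 [-0.217  0.63   1.571 -0.     0.939  0.888] [ 0.6059 -0.0197  0.1403] [9.729e-01 2.314e-01 4.000e-04 4.000e-04] [-4.05 -0.58  5.75] [-0.093  0.266 -0.052] 0.153
jaw ang -1.1038
```

>>> arm_command:
  rows:
    - [[0,0,0],-0.06,1]
    - [[0,0,0],0,1]

```text
t: 22.8
tcp_pos: [0.6059, -0.0197, 0.1403]
tool_rot: [0.979, 0.203, 0.0, 0.001]
force: [-3.1, -0.7, 5.9]
finger_gap: 0.156
```

```bash
python3 look.py 23
```

```text
22.8 [-2.160e-01  6.310e-01  1.571e+00 -1.000e-03  9.390e-01  9.460e-01] [ 0.6059 -0.0197  0.1403] [9.792e-01 2.028e-01 3.000e-04 5.000e-04] [-3.1  -0.66  5.9 ] [-0.071  0.214  0.24 ] 0.156
jaw ang -1.1623
```

>>> arm_command:
  rows:
    - [[0,0,0],-0.06,1]
    - [[0,0,0],0,1]

```text
t: 23.05
tcp_pos: [0.6059, -0.0197, 0.1403]
tool_rot: [0.984, 0.176, 0.0, 0.001]
force: [-2.7, -0.6, 4.7]
finger_gap: 0.15
```

```bash
python3 look.py 24
```

```text
23.05 [-0.216  0.631  1.571 -0.002  0.939  1.003] [ 0.6059 -0.0197  0.1403] [9.844e-01 1.760e-01 2.000e-04 1.100e-03] [-2.74 -0.58  4.67] [0.096 0.196 1.338] 0.15
jaw ang -1.217
```

The far stop is reached (1.34 N·m, at about −1.155, parallel to the near knob's −1.15). Release and inspect.

>>> arm_command:
  rows:
    - [[0,0,0],-0.05,1]
    - [[0,0,0],0,1]
    - [[0,0,0],0.11,0.8]
    - [[0,0,0],0,-0.3]
    - [[0,0,0],0,-0.3]
    - [[0,0,0],0,-0.3]
    - [[0,0,50],0,-0.3]
    - [[0,0,40],0,-0.3]
    - [[0,0,0],0,-0.3]

```text
t: 24.18
tcp_pos: [0.6082, -0.0199, 0.2331]
tool_rot: [0.98, 0.201, 0.004, 0.002]
force: [-0.1, -0.3, -0.4]
finger_gap: 0.649
```

```bash
python3 look.py 25 wrist scene; python3 crop.py 25;  python3 - <<'E'
import cv2
a=cv2.imread("pics/scene25.png")
cv2.imwrite("pics/scene25c.png",cv2.resize(a[165:285,155:355],None,fx=4,fy=4,interpolation=cv2.INTER_CUBIC))
E
```

```text
24.175 [-0.216  0.512  1.492  0.     1.129  0.95 ] [ 0.6082 -0.0199  0.2331] [0.9796 0.2009 0.004  0.0017] [-0.09 -0.25 -0.39] [-0.029 -0.014  0.019] 0.649
jaw ang -1.1663
```

View pics/wrist25.png

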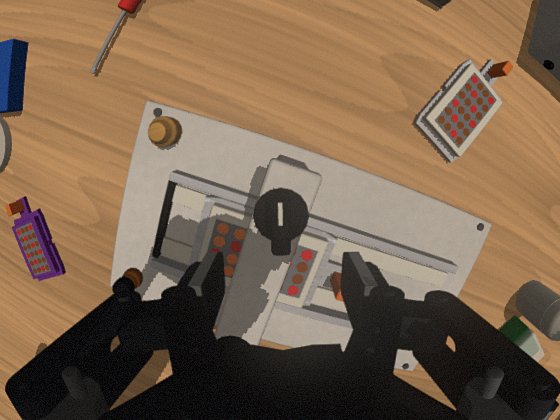

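View pics/scene25c.png

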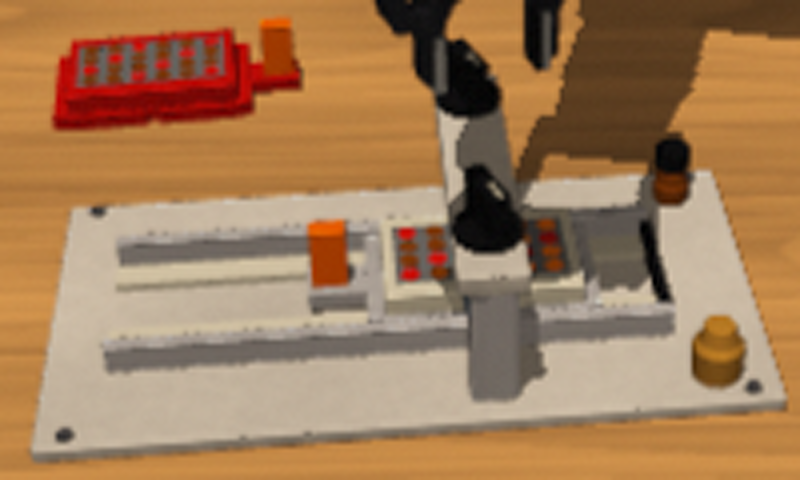

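The arm hides the top view, so I'll retract clear for a final check of the carrier position.

>>> arm_command:
  rows:
    - [[-10,-40,30],0,-0.3]
    - [[-10,-60,0],0,-0.3]
    - [[-10,-60,0],0,-0.3]
    - [[-10,-60,0],0,-0.3]
    - [[-10,-60,0],0,-0.3]
    - [[-10,-60,0],0,-0.3]
    - [[-10,-60,0],0,-0.3]
    - [[-20,-50,0],0,-0.3]
    - [[0,0,0],0,-0.3]

```text
t: 25.4
tcp_pos: [0.5128, -0.4732, 0.2562]
tool_rot: [0.98, 0.198, -0.001, -0.001]
force: [0.6, 0.4, 0.3]
finger_gap: 0.649
```

```bash
python3 look.py 26 top scene;  python3 - <<'E'
import cv2
a=cv2.imread("pics/top26.png")
cv2.imwrite("pics/top26c.png",cv2.resize(a[165:280,200:390],None,fx=4.2,fy=4.2,interpolation=cv2.INTER_CUBIC))
a=cv2.imread("pics/scene26.png")
cv2.imwrite("pics/scene26c.png",cv2.resize(a[165:285,155:355],None,fx=4,fy=4,interpolation=cv2.INTER_CUBIC))
E
```

```text
25.4 [-9.050e-01  6.180e-01  1.213e+00 -1.000e-03  1.313e+00  2.680e-01] [ 0.5128 -0.4732  0.2562] [ 0.9802  0.1981 -0.0012 -0.0012] [0.6  0.37 0.26] [-0.     0.003  0.007] 0.649
jaw ang -1.172
```

View pics/top26c.png

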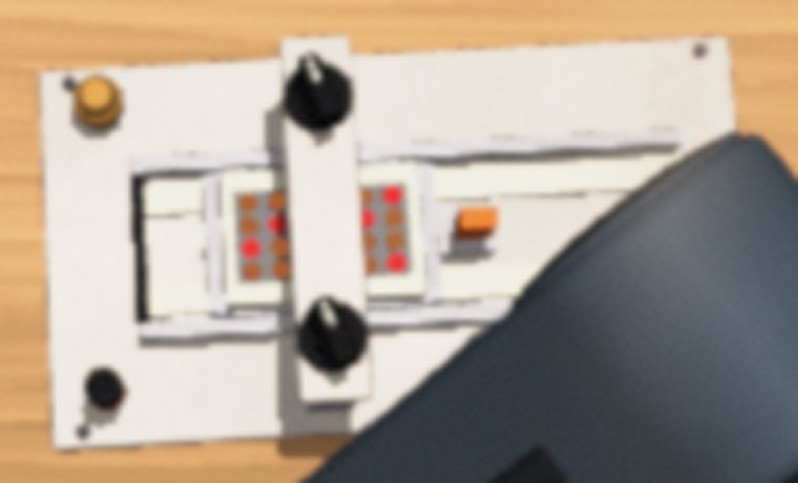

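View pics/scene26c.png

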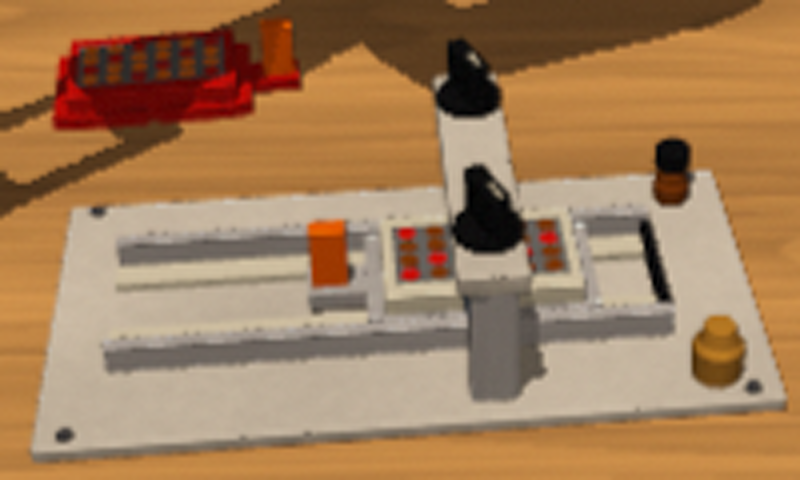

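```bash
python3 - <<'E'
from h import *
P=np.load("P.npy")
def w2p(w): return press2w([0,0,-P[2]],w-np.array([P[0],P[1],0]))
def up(p,f,o): return (np.array(p,float)+.5)/f-.5+o
# top-view: tab top centre; plate top (z 46mm) x-ends at mid: left 222, right 425
print(w2p(onz("top",up([(477,220)],4.2,[200,165]),.073)))
print(w2p(onz("top",up([(223,237),(425,228)],4.2,[200,165]),.046)))
print("flange",w2p(onz("top",up([(333,338),(318,94)],4.2,[200,165]),.121)))
print("scene tab",w2p(onz("scene",up([(328,226)],4,[155,165]),.073)))
E
```

```text
[[-0.00055291 -0.0959096   0.073     ]]
[[ 0.00201942  0.06405465  0.046     ]
 [ 0.00069891 -0.06508341  0.046     ]]
flange [[-0.07551827  0.00055296  0.121     ]
 [ 0.07460506  0.0007053   0.121     ]]
scene tab [[ 0.00455453 -0.09683316  0.073     ]]
```

```bash
python3 -c "
from station import manip
print(manip.sign_off())"
```

```text
the job is handed in; nothing more can be done
None
```

The job is handed in at about t = 25.4 s of the 72 s allowed. Both knobs are at their stops, the carrier is in the detent, and the arm is clear of everything.

**Carrier:** I pinched the orange tab and pushed the carrier about 100 mm, until I felt it drop into the detent and go stiff, then let go.

**Knobs:** I wound them in turn: near 0.9 rad, far 1.7, near about 1.3 to its stop, far about 0.65 to its stop. Neither was ever more than about 0.7 rad ahead of the other.

**Last checks:**
- **Stops:** the torque jumped at both, to about 3.6 N·m on the near knob and at least 1.3 N·m on the far one. The near knob's grip slipped about 0.08 rad in the fingers at its stop.
- **Squareness:** the grips ended parallel, with the jaws at −1.15 rad (near) and about −1.16 rad (far). That puts the bar square to well under 0.006 rad.
- **Carrier position:** the cameras disagree slightly. Across them the carrier is between −1.3 and +2 mm of the detent, with the plate centre at −0.5 mm. All of that is within the 3 mm tolerance and the calibration error.
- **Not measured:** I could not measure the foot force. I infer it from both screws being at their stops.
- **Bystanders:** I saw no bystander disturbed in the last pictures. I compared the press area closely, but not every bystander.

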